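# Gauge stall-door glide shoes in a length of door track

### The arm

A 6-joint arm with a two-finger parallel gripper is mounted at the origin on the work surface. World frame = base frame: x ahead of the robot, y to its left, z up, the work surface at z = 0. Lengths are in m, angles in rad, forces in N, time in s.
With the tool pointing down it reaches from about 0.25 to 0.775 m from the base axis. Payload 4 kg.
Tool frame: the origin (TCP) lies midway between the tips of the shut fingers; the grasp point (between the pads) lies 19 mm behind it (robot.pinch_z is the distance from the TCP to the grasp point, in m); x points along the fingers, y is the direction in which the jaws open and shut, and the axes are right-handed (so a half turn about x gives the same grasp; the last joint's range is limited). The gripper opens to 94 mm and grips with 3 to 60 N. Pads are 16 mm wide; open, the fingers measure 119 mm over their backs; the gripper's body (75 mm by 177 mm) begins 78 mm behind the grasp point.
Start: joints at [-1.42, 0.087, 1.371, -0, 1.684, -0.103], TCP at [0.138, -0.532, 0.206] pointing down, gripper open.
Joint ranges: [-3.1, 3.1], [-0.76, 2.03], [0.27, 2.55], [-1.08, 4.22], [0.17, 2.65], [-2.57, 2.57]. Speed limits (rad/s): [2.79, 2.79, 3.14, 3.14, 3.14, 3.14].

### API

Orientations are given as [roll, pitch, yaw] about the fixed x, y, z axes, in that order (R = Rz(yaw) Ry(pitch) Rx(roll)).
In Python, from bench import robot, imaging gives the robot as it stands. The module is installed in compiled form; this text tells all that it offers.
- The arm moves only by the tool drive_tool, never from a script. Its argument "commands" is a list that holds one entry, the list of rows, each a list of 4 numbers: the shift along the tool's x, y, z as a fraction of full scale, then the turn about the tool's x as a fraction of full scale. A call has 1 to 20 rows; each row shifts and turns the commanded pose from where the row before left it, along the tool's axes as they then stand; what a row does not reach is not made up. Full scale, the value 1, is 0.25 m for a shift and 360 degrees for a turn. A row lasts 1/10 s, in which the tool goes at most 50 mm and 8.59 degrees, less where a joint would pass 70% of its speed; a pose out of reach is approached as far as the arm can. A call with a number of a shift or a turn outside -1 to 1 is refused whole. A call with a gripper value outside its range is refused whole. "grip" is the opening, from 0 (shut) to 1 (fully open), set as the call begins (left out, the last holds). The fingers move at their own pace and stop on an object; the grip force is fixed at half the most. Time passes only in rows, so rows that do not move let the fingers close. It gives the time, the measured TCP pose, the force and the opening at its end, in the units of the state.
- robot.get_obs(): the state, without advancing time (a new reading comes with each control period).
- imaging.snapshot(name): name is "scene" or "top"; returns a dict with "pixels" (420x560x3 uint8, red, green, blue), "z_map" (420x560 float32, m along the optical axis (not along the pixel's ray), 0 where there is no reading), "mtx" (3x3 intrinsics, pixels), "extrinsics" (4x4, takes a point from world to camera coordinates). Camera axes: x right, y up, looking along -z (the intrinsics and any distortion apply to the point x, -y, -z); pixel columns grow to the right and rows downward; lengths in m; the calibration is good to about 2 mm. A picture is of the moment at which its call begins.
- robot.close_job(): hands the job in, once; it reports no verdict.
The state is a dict: "time": time; "joint_positions": joint angles; "qvel": joint speeds; "joint_torque": joint torques, N m; "tool_pos": TCP position; "ee_rot": TCP orientation; "wrist_force": force on the tool from outside, world axes, zero at the start; "wrist_torque": the same for the moment, N m; "width": finger opening in m.
Only numpy, scipy, OpenCV 4.12 (cv2) and the standard library are available. Lean on these libraries where they do the work, as an engineer would, in place of code of your own. Each camera call takes 0.05 s, during which the arm holds its last target.

### The job

Sort the three stall-door glide shoes by trying them in the short piece of steel door track on the bench. Slide every shoe that fits in through the flared mouth, foot under the lips, until it is wholly inside the straight part of the track (one behind the other), and stand the one that sticks in the mouth upright on the orange bucket lid. Leave the hoof pick where it lies.

Things in the scene. Friction and masses are not known exactly. Their poses are not given: they have to be found in the camera images.
- track_throat (a point): Steel door track, fixed. Point: bench level, centre line, where the flared mouth ends and the straight part begins. x points along the track, into it; z up. Straight part: 38 mm wide inside, open to the bench below (feet slide on the bench), walls 24 mm high; inturned lips (underside 20, top 24 mm above the bench) leave a 24 mm slot for the tang.
- track_mouth (a point): Open end of the track's flared mouth, bench level, on the centre line, 30 mm before the throat; 62 mm wide inside here, narrowing to 38 mm at the throat. The mouth has side walls 24 mm high but no lips, so a foot can be lowered into it. Axes as the throat's.
- track_stop (a point): End stop inside the track, bench level, on the centre line, 165 mm past the throat: room for two shoes in line. The track is 82 mm wide over its screwed feet. Axes as the throat's.
- shoe_a_mid (a point): Middle of glide shoe a: black foot 70 mm long (x), 17 high, with an upright steel tang on its centre, 16 mm (x) by 14 mm (y), reaching 64 mm above the underside. Point: 32 mm above the underside, z up the tang. Symmetric; 0.1 to 0.2 kg. Of the three look-alike shoes two have a foot 36 mm wide (y) and fit, one 40.5 mm and sticks in the mouth; it is not marked which.
- shoe_b_mid (a point): Middle of glide shoe b: black foot 70 mm long (x), 17 high, with an upright steel tang on its centre, 16 mm (x) by 14 mm (y), reaching 64 mm above the underside. Point: 32 mm above the underside, z up the tang. Symmetric; 0.1 to 0.2 kg. Of the three look-alike shoes two have a foot 36 mm wide (y) and fit, one 40.5 mm and sticks in the mouth; it is not marked which.
- shoe_c_mid (a point): Middle of glide shoe c: black foot 70 mm long (x), 17 high, with an upright steel tang on its centre, 16 mm (x) by 14 mm (y), reaching 64 mm above the underside. Point: 32 mm above the underside, z up the tang. Symmetric; 0.1 to 0.2 kg. Of the three look-alike shoes two have a foot 36 mm wide (y) and fit, one 40.5 mm and sticks in the mouth; it is not marked which.
- lid_top (a point): Centre of the top of the orange bucket lid, a round plastic disc lying flat, 12 mm thick, flat top 200 mm across (210 mm at the foot); z up, its top is 12 mm above the bench. It is loose, 0.3 kg.
- hoof_pick: Bystander: steel hoof pick, 170 mm long, lying; origin in its underside's centre. Leave alone.
There are look-alikes about, which are no part of the job. Leave any turquoise look-alike of the part that bears shoe_a_mid alone.

How it is judged:
By the outcome, as a careful person would: the job done as asked, in the order asked, and still so for the second after the job is handed in, with the robot touching nothing.
It also fails if it takes over 72 s, if anything falls off the work surface, if the arm or the gripper's body presses on something with over 40 N, if the wrist force passes 120 N, or if a joint passes its speed limit or range.

## Working session

There is one attempt and no reset: what is moved stays moved. The work goes in short steps, Python scripts to look and compute and a tool call to move; the robot and the scene stay as the last step left them, time stands still between calls to the robot, and variables do not carry over. Pictures are saved under pics/ and viewed, and the job is handed in when it is done.

Besides the shell and the picture viewer there is one more tool, called after "Call:" as name(argument=value, ...) on one line, values as JSON. drive_tool: Moves the arm, as the interface text tells. Shift numbers are shares of 0.25 m and turn numbers shares of 360 degrees, none past 1 either way. Its arguments: {"type":"object","properties":{"commands":{"type":"array","items":{"type":"array","items":{"type":"array","items":{"type":"number","minimum":-1,"maximum":1}}}},"grip":{"type":"number"}},"required":["commands"]}

```bash
mkdir -p pics
cat > h.py <<'E'
import numpy as np, cv2
from bench import robot, imaging
def snap(n,f=None):
    s=imaging.snapshot(n)
    if f: cv2.imwrite('pics/'+f,s['pixels'][:,:,::-1])
    np.savez('/tmp/'+n+'.npz',**s)
    return s
def ray(s,u,v):
    E=s['extrinsics'];K=s['mtx'];R=E[:3,:3];t=E[:3,3]
    d=np.array([(u-K[0,2])/K[0,0],-(v-K[1,2])/K[1,1],-1.])
    return -R.T@t, R.T@d
def onz(s,u,v,z):
    o,d=ray(s,u,v); return o+d*(z-o[2])/d[2]
def cloud(s):
    E=s['extrinsics'];K=s['mtx'];Z=s['z_map'].astype(float)
    v,u=np.mgrid[:Z.shape[0],:Z.shape[1]]
    P=np.stack([(u-K[0,2])/K[0,0]*Z,-(v-K[1,2])/K[1,1]*Z,-Z],-1)
    W=(P-E[:3,3])@E[:3,:3]; W[Z<=0]=np.nan
    return W
E
python3 - <<'E'
from h import *
for n in('scene','top'):
    s=snap(n,n+'0.png'); print(n,s['mtx'],ray(s,280,210))
o=robot.get_obs(); print({k:np.round(v,3) for k,v in o.items()}, robot.pinch_z)
E
```

```text
scene [[411.95110221   0.         275.00440832]
 [  0.         411.95110221 211.49007628]
 [  0.           0.           1.        ]] (array([0.86982341, 0.40594103, 0.80219884]), array([-0.38069445, -0.43456426, -0.81632455]))
top [[454.3710172    0.         280.72517151]
 [  0.         454.3710172  214.89638002]
 [  0.           0.           1.        ]] (array([0.36598736, 0.02318708, 1.15075382]), array([ 0.15635089, -0.00568958, -0.98774526]))
{'time': np.float64(0.1), 'joint_positions': array([-1.42 ,  0.088,  1.372, -0.   ,  1.684, -0.103]), 'qvel': array([ 0.002,  0.001, -0.003,  0.002, -0.   , -0.   ]), 'joint_torque': array([ 2.0000e-03, -3.4125e+01, -3.0330e+01,  7.2000e-02,  3.0000e-02,
       -0.0000e+00]), 'tool_pos': array([ 0.138, -0.532,  0.204]), 'ee_rot': array([-1.67 ,  1.569,  1.725]), 'wrist_force': array([ 0.208, -0.16 ,  0.842]), 'wrist_torque': array([-0.041, -0.044,  0.066]), 'width': np.float64(0.094)} 0.0188
```

View pics/scene0.png

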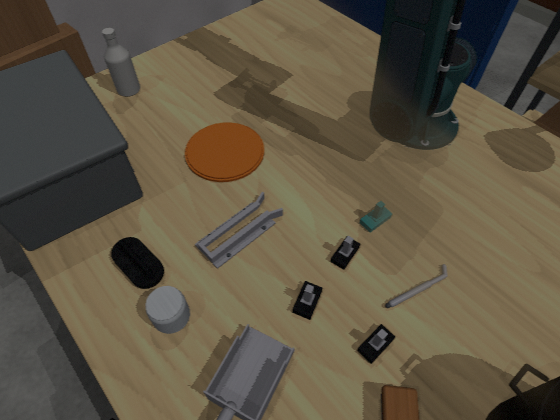

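View pics/top0.png

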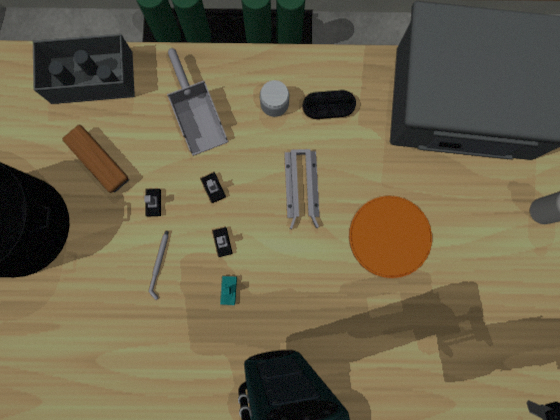

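Run:
```python
from h import *
for n,(u0,u1,v0,v1) in {'top':(130,330,140,310),'scene':(190,460,180,370)}.items():
    s=np.load('/tmp/'+n+'.npz'); k=4 if n=='top' else 3
    c=cv2.resize(s['pixels'][v0:v1,u0:u1],None,fx=k,fy=k,interpolation=cv2.INTER_CUBIC)
    c=np.clip(c.astype(float)*1.6,0,255).astype(np.uint8)[:600,:800]
    cv2.imwrite(f'pics/{n}_z.png',c[:,:,::-1])
    W=cloud(s); p=s['pixels'].astype(int); mx=p.max(-1)
    roi=np.zeros(mx.shape,bool); roi[v0:v1,u0:u1]=1
    # elevated points
    m=((W[...,2]>0.008)&roi).astype(np.uint8)
    k_,lab,st,ce=cv2.connectedComponentsWithStats(m)
    for i in range(1,k_):
        if st[i,4]<60: continue
        w=W[lab==i]; print(n,st[i],w.mean(0).round(4),'zmax',np.percentile(w[:,2],[5,50,98]).round(4),p[lab==i].mean(0).round())
    tt=(W[...,2]>0.045)&(W[...,2]<.08)&roi
    k_,lab,st,ce=cv2.connectedComponentsWithStats(tt.astype(np.uint8))
    for i in range(1,k_):
        if st[i,4]<5: continue
        w=W[lab==i]; print(' tang',st[i],ce[i].round(1),w.mean(0).round(4),np.median(w[:,2]).round(4))
```

```text
top [290 149  29  80 829] [ 0.6118 -0.0377  0.0234] zmax [0.0187 0.0237 0.0282] [119. 118. 121.]
top [200 172  26  31 440] [0.6028 0.1882 0.0225] zmax [0.0135 0.0175 0.0656] [42. 41. 41.]
top [144 188  17  28 435] [0.5633 0.338  0.0241] zmax [0.0133 0.018  0.0665] [43. 43. 42.]
top [212 226  20  31 412] [0.4648 0.1611 0.0226] zmax [0.0132 0.0176 0.0659] [44. 43. 43.]
top [148 230  20  70 312] [0.4159 0.3189 0.0122] zmax [0.0084 0.0121 0.0178] [109. 107. 108.]
top [220 276  17  29 428] [0.3455 0.1427 0.0221] zmax [0.0129 0.0172 0.0649] [26. 92. 89.]
 tang [206 179   9   9  48] [210.  183.1] [0.6034 0.1884 0.0619] 0.0634
 tang [144 195   9   8  61] [147.6 198.5] [0.5639 0.339  0.0613] 0.064
 tang [216 236   8   8  47] [219.5 239.6] [0.4651 0.1614 0.0626] 0.0633
 tang [223 287   7   7  49] [226. 290.] [0.3459 0.143  0.0623] 0.0633
scene [ 198  192   86   70 1217] [ 0.6118 -0.0323  0.0204] zmax [0.0107 0.0217 0.0252] [89. 88. 92.]
scene [360 201  33  30 465] [0.3501 0.1474 0.0242] zmax [0.011  0.0161 0.063 ] [55. 75. 67.]
scene [331 236  30  32 502] [0.4703 0.1667 0.0237] zmax [0.0121 0.
[... 222 characters left out ...]
8 324  32  46 329] [0.7824 0.1803 0.0342] zmax [0.0102 0.0318 0.0555] [73. 72. 75.]
scene [358 324  38  39 721] [0.568  0.342  0.0229] zmax [0.0128 0.0164 0.064 ] [34. 33. 34.]
scene [281 347  14  23  81] [0.7181 0.2584 0.0325] zmax [0.0133 0.0288 0.0559] [84. 82. 83.]
 tang [375 201  11  12  79] [379.8 206.1] [0.3464 0.1455 0.0572] 0.0601
 tang [344 236  10  12  77] [348.4 241.3] [0.4663 0.1642 0.0585] 0.0607
 tang [305 284   9  12  84] [308.9 290. ] [0.6049 0.1913 0.0595] 0.0616
 tang [375 329  13  14  98] [381.3 335. ] [0.5652 0.3413 0.0602] 0.0624
 tang [218 336  22  34 109] [228.5 353.1] [0.795  0.185  0.0522] 0.053
 tang [281 361   6   9  22] [283.5 365. ] [0.7338 0.2646 0.0528] 0.0534
```

View pics/top_z.png

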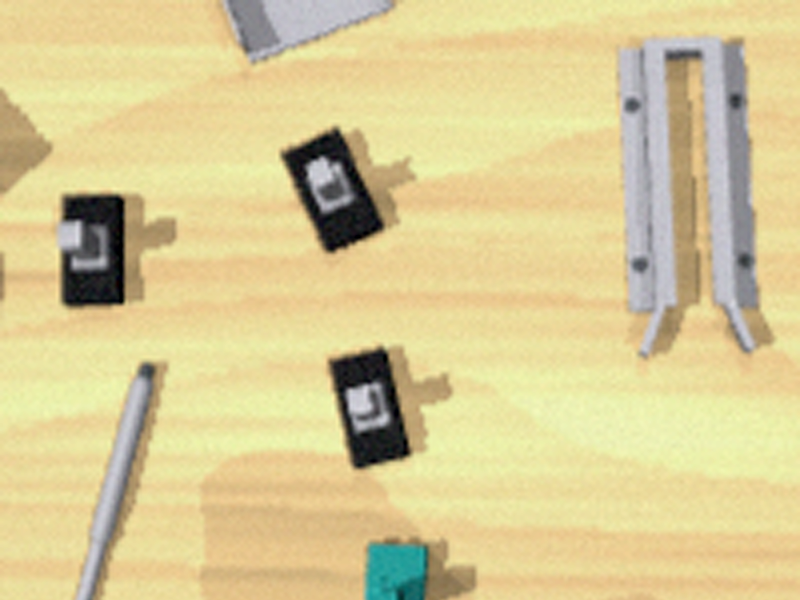

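View pics/scene_z.png

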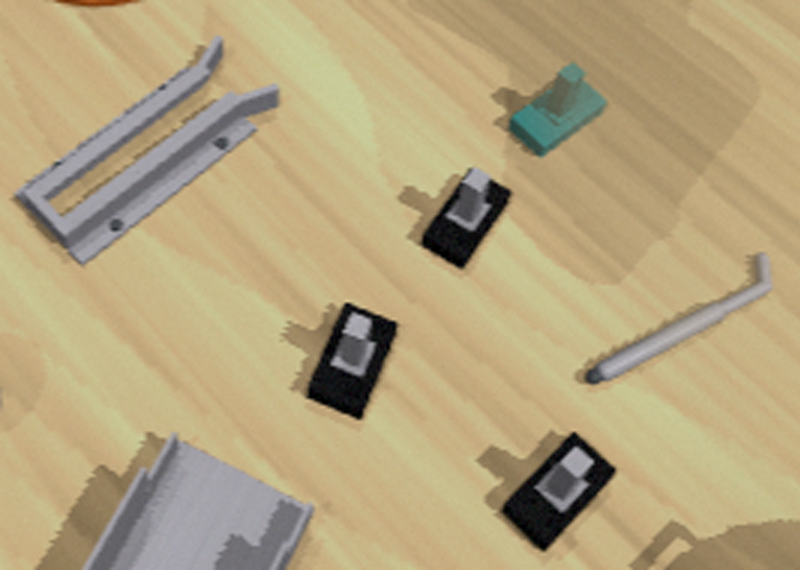

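```bash
cat >> h.py <<'E'
def proj(s,P):
    E=s['extrinsics'];K=s['mtx'];c=np.asarray(P)@E[:3,:3].T+E[:3,3]
    q=np.stack([c[...,0],-c[...,1],-c[...,2]],-1)@K.T
    return q[...,:2]/q[...,2:]
def ortho(s,x0,x1,y0,y1,z,mm=0.5):
    # image: up=+x, right=-y
    h=int((x1-x0)*1000/mm);w=int((y1-y0)*1000/mm)
    i,j=np.mgrid[:h,:w]; X=x1-i*mm/1000; Y=y1-j*mm/1000
    uv=proj(s,np.stack([X,Y,np.full_like(X,z)],-1)).astype(np.float32)
    return cv2.remap(s['pixels'],uv[...,0],uv[...,1],cv2.INTER_CUBIC)
E
python3 - <<'E'
from h import *
for n in('top','scene'):
    s=np.load('/tmp/'+n+'.npz')
    # feet at z=.017
    for (x,y) in [(.603,.189),(.564,.34),(.465,.162)]:
        a=ortho(s,x-.06,x+.06,y-.06,y+.06,.017).max(-1)
        a=cv2.GaussianBlur(a,(5,5),0)
        m=(a<52 if n=='top' else a<45).astype(np.uint8)
        cs,_=cv2.findContours(m,cv2.RETR_EXTERNAL,cv2.CHAIN_APPROX_NONE)
        c=max(cs,key=cv2.contourArea); (cx,cy),(w,h),ang=cv2.minAreaRect(c)
        bx=cv2.boxPoints(((cx,cy),(w,h),ang)); e=[bx[1]-bx[0],bx[2]-bx[1]]; e=max(e,key=np.linalg.norm)
        dx,dy=-e[1],-e[0]; yaw=np.degrees(np.arctan2(dy,dx)); yaw=(yaw+90)%180-90
        print(n,'foot',np.round([x+.06-cy*.0005,y+.06-cx*.0005],4),'size',w/2,h/2,'yaw',round(yaw,1))
    a=ortho(s,.50,.70,-.10,.03,.024); a=cv2.resize(a,None,fx=1.5,fy=1.5)
    cv2.imwrite(f'pics/track_{n}.png',np.clip(a[:,:,::-1].astype(float)*1.5,0,255))
    # lid
    p=s['pixels'].astype(int); m=((p[...,0]>1.8*p[...,1])&(p[...,0]>90)&(p[...,0]>3*p[...,2])).astype(np.uint8)
    cs,_=cv2.findContours(m,cv2.RETR_EXTERNAL,cv2.CHAIN_APPROX_NONE); c=max(cs,key=cv2.contourArea)[:,0]
    P=np.array([onz(s,u,v,.012)[:2] for u,v in c]); print('lid',np.array(cv2.minEnclosingCircle((P*1000).astype(np.float32)),dtype=object))
E
```

```text
top foot [0.6024 0.1878] size 71.44609832763672 39.7108154296875 yaw 25.7
top foot [0.5628 0.3375] size 69.45570373535156 38.08285903930664 yaw 2.0
top foot [0.4643 0.1605] size 68.86531066894531 35.61288070678711 yaw 14.3
lid [(482.25714111328125, -261.9991455078125) 102.78302764892578]
scene foot [0.6066 0.1914] size 74.26918029785156 40.929439544677734 yaw 25.6
scene foot [0.5672 0.3408] size 74.30563354492188 35.97235107421875 yaw 2.2
scene foot [0.4694 0.1647] size 76.3830337524414 36.840370178222656 yaw 14.2
lid [(485.78948974609375, -255.6357421875) 103.336181640625][ WARN:0@1.144] global loadsave.cpp:1063 imwrite_ Unsupported depth image for selected encoder is fallbacked to CV_8U.
```

View pics/track_top.png

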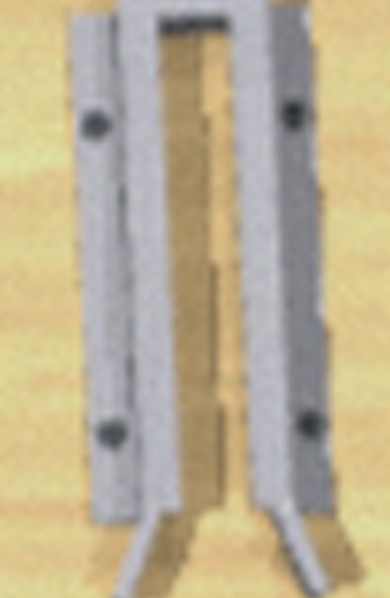

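View pics/track_scene.png

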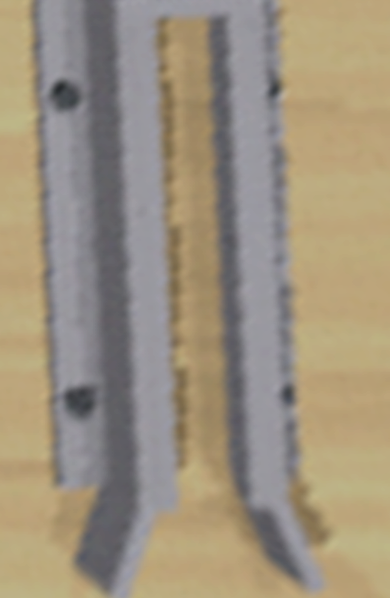

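```bash
cat >> h.py <<'E'
from scipy.spatial.transform import Rotation as Ro
def pose():
    o=robot.get_obs(); R=Ro.from_euler('xyz',o['ee_rot']).as_matrix(); return o,R
def plan(x,y,z,yaw=None,full=True):
    """yaw: direction (deg) of jaw axis (mod 180). prints turn, then shift (after turn) in fractions"""
    o,R=pose(); yv=R[:,1]; cur=np.degrees(np.arctan2(yv[1],yv[0]))
    d=np.array([x,y,z])-o['tool_pos']
    t=0
    if yaw is not None:
        dw=(yaw-cur+90)%180-90   # world yaw change
        t=-dw                    # tool x points down
        R=R@Ro.from_euler('x',t,degrees=True).as_matrix()
    sh=R.T@d
    print('t',round(float(o['time']),2),'pos',o['tool_pos'].round(4),'jaw',round(cur,2),'w',round(float(o['width']),4),'F',o['wrist_force'].round(1),'j6',o['joint_positions'][5].round(2),'toolx',R[:,0].round(3))
    print(' turn deg',round(t,2),'frac',round(t/360,4),' shift mm',(sh*1000).round(1),'frac',(sh/.25).round(3))
E
python3 -c "
from h import *
plan(.466,.1627,.12,104.2)"
```

```text
t 0.1 pos [ 0.138  -0.5319  0.2045] jaw -75.46 w 0.0938 F [ 0.2 -0.2  0.8] j6 -0.1 toolx [-0.     0.002 -1.   ]
 turn deg 0.34 frac 0.0009  shift mm [  85.7 -592.8 -488.3] frac [ 0.343 -2.371 -1.953]
```

Call:
drive_tool(commands=[[[0,-0.07,-0.06,0],[0,-0.14,-0.115,0],[0,-0.14,-0.115,0],[0,-0.14,-0.115,0],[0,-0.14,-0.115,0],[0,-0.14,-0.115,0],[0,-0.14,-0.115,0],[0,-0.14,-0.115,0],[0,-0.14,-0.115,0],[0,-0.14,-0.115,0],[0,-0.14,-0.115,0],[0,-0.14,-0.115,0],[0.05,-0.14,-0.115,0],[0.05,-0.14,-0.115,0],[0.05,-0.14,-0.115,0],[0.05,-0.14,-0.115,0],[0.05,-0.14,-0.115,0],[0.05,-0.061,-0.053,0],[0.04,0,0,0],[0,0,0,0]]], grip=0.6)

```text
time: 2.1
tool_pos: [0.4601, 0.1634, 0.118]
ee_rot: [0.104, 1.565, -2.783]
wrist_force: [-0.3, 0.2, 0.2]
width: 0.0566
```

```bash
python3 -c "
from h import *
plan(.466,.1627,.03,104.2)"
```

```text
t 2.1 pos [0.4601 0.1634 0.118 ] jaw -75.41 w 0.0566 F [-0.3  0.2  0.2] j6 1.54 toolx [-0.005 -0.002 -1.   ]
 turn deg 0.39 frac 0.0011  shift mm [88.   2.1 -6. ] frac [ 0.352  0.008 -0.024]
```

Call:
drive_tool(commands=[[[0.1,0.008,-0.024,0.001],[0.12,0,0,0],[0.08,0,0,0],[0.05,0,0,0],[0,0,0,0],[0,0,0,0]]])

```text
time: 2.7
tool_pos: [0.4688, 0.163, 0.0341]
ee_rot: [3.007, 1.569, 0.112]
wrist_force: [-0.1, -0.2, 0.4]
width: 0.0562
```

```bash
python3 -c "
from h import *
plan(.466,.1627,.03,104.2)
s=snap('top','t1.png');snap('scene','s1.png')
a=ortho(s,.40,.53,.10,.23,.05,.25);cv2.imwrite('pics/o1.png',np.clip(a[:,:,::-1]*1.5,0,255).astype('uint8'))
s=np.load('/tmp/scene.npz');c=cv2.resize(s['pixels'][190:310,290:410],None,fx=5,fy=5,interpolation=2);cv2.imwrite('pics/s1z.png',np.clip(c[:,:,::-1]*1.5,0,255).astype('uint8'))"
```

```text
t 2.7 pos [0.4688 0.163  0.0341] jaw -75.87 w 0.0562 F [-0.1 -0.2  0.4] j6 1.54 toolx [ 0.002  0.    -1.   ]
 turn deg -0.07 frac -0.0002  shift mm [ 4.1 -0.4  2.8] frac [ 0.016 -0.001  0.011]
```

View pics/s1z.png

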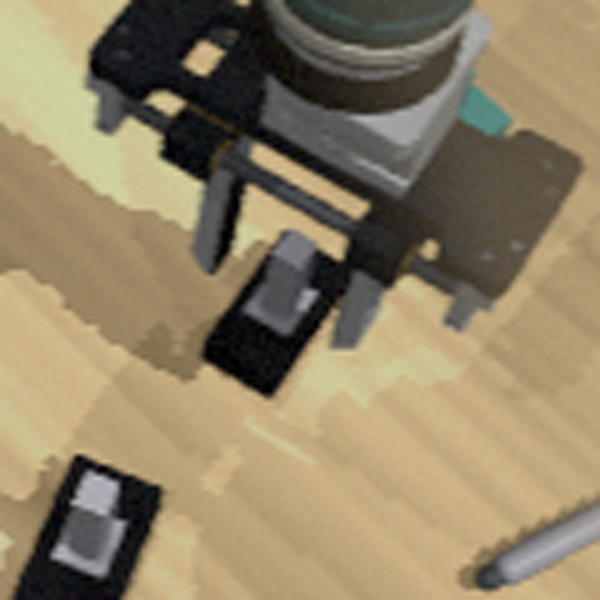

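Call:
drive_tool(commands=[[[0.014,0,0.01,0],[0,0,0,0],[0,0,0,0],[0,0,0,0],[0,0,0,0],[0,0,0,0]]], grip=0)

```text
time: 3.4
tool_pos: [0.4658, 0.1628, 0.0294]
ee_rot: [1.657, 1.57, -1.237]
wrist_force: [0.7, 0.8, -1.3]
width: 0.0136
```

```bash
python3 -c "
from h import *
c,s=np.cos(np.radians(2.4)),np.sin(np.radians(2.4))
d=-.09
plan(.532+d*c,-.0415+d*s,.075,92.4)"
```

```text
t 3.4 pos [0.4658 0.1628 0.0294] jaw -75.81 w 0.0136 F [ 0.7  0.8 -1.3] j6 1.54 toolx [ 0. -0. -1.]
 turn deg 11.79 frac 0.0327  shift mm [-45.5 206.9  32.4] frac [-0.182  0.828  0.13 ]
```

Call:
drive_tool(commands=[[[-0.08,0,0,0],[-0.102,0,0,0.017],[0,0,0,0.0157],[0,0.07,0.01,0],[0,0.16,0.025,0],[0,0.16,0.025,0],[0,0.16,0.025,0],[0,0.16,0.025,0],[0,0.118,0.02,0],[0,0,0,0],[0,0,0,0]]])

```text
time: 4.5
tool_pos: [0.4417, -0.0455, 0.0747]
ee_rot: [-1.068, 1.57, 2.114]
wrist_force: [-0.3, -0.5, -1.7]
width: 0.0135
```

```bash
cat >> h.py <<'E'
def trk(d,z,yaw=2.4,th=(.532,-.0415)):
    a=np.radians(yaw); plan(th[0]+d*np.cos(a),th[1]+d*np.sin(a),z,90+yaw)
E
python3 -c "
from h import *
trk(-.09,.032)
s=snap('top','t2.png');snap('scene','s2.png')
c=cv2.resize(s['pixels'][130:280,210:360],None,fx=4,fy=4,interpolation=2);cv2.imwrite('pics/t2z.png',np.clip(c[:,:,::-1]*1.5,0,255).astype('uint8'))
s=np.load('/tmp/scene.npz');c=cv2.resize(s['pixels'][150:300,180:380],None,fx=4,fy=4,interpolation=2);cv2.imwrite('pics/s2z.png',np.clip(c[:,:,::-1]*1.5,0,255).astype('uint8'))"
```

```text
t 4.5 pos [ 0.4417 -0.0455  0.0747] jaw -87.7 w 0.0135 F [-0.3 -0.5 -1.7] j6 1.3 toolx [-0.     0.001 -1.   ]
 turn deg -0.1 frac -0.0003  shift mm [42.7 -0.1 -0.4] frac [ 0.171 -0.001 -0.001]
```

View pics/s2z.png

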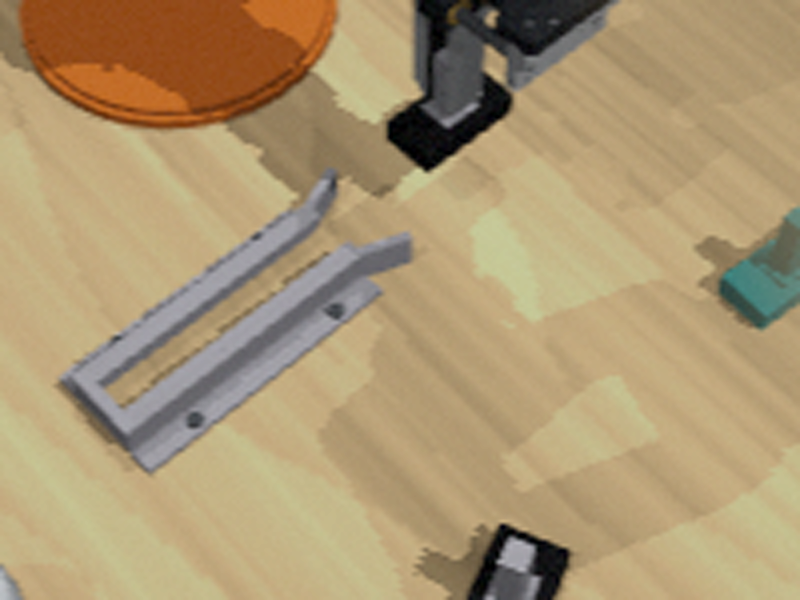

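View pics/t2z.png

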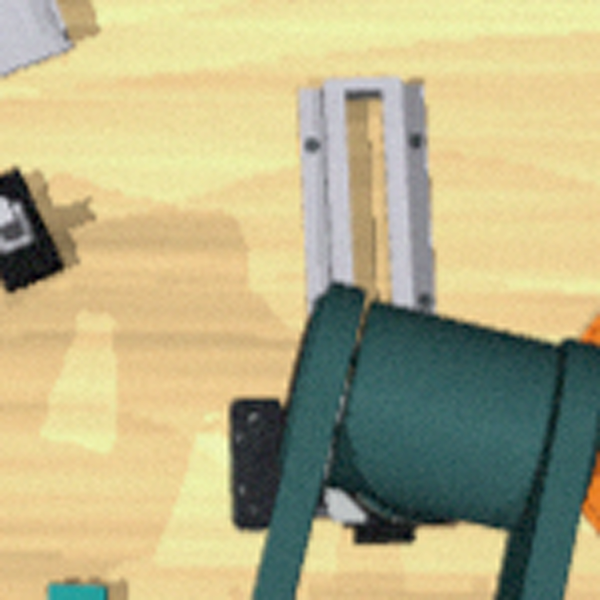

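Call:
drive_tool(commands=[[[0.09,0,0,0],[0.06,0,0,0],[0.022,0,0,0],[0,0,-0.04,0],[0,0,-0.05,0],[0,0,-0.05,0],[0,0,-0.04,0],[0,0,-0.02,0],[0,0,0,0],[0,0,0,0]]])

```text
time: 5.6
tool_pos: [0.4918, -0.0432, 0.0318]
ee_rot: [0.007, 1.57, -3.092]
wrist_force: [0.3, 0.1, -0.5]
width: 0.0136
```

```bash
python3 -c "
from h import *
trk(-.04,.031)
s=snap('scene','s3.png')
c=cv2.resize(s['pixels'][150:300,180:380],None,fx=4,fy=4,interpolation=2);cv2.imwrite('pics/s3z.png',np.clip(c[:,:,::-1]*1.5,0,255).astype('uint8'))"
```

```text
t 5.6 pos [ 0.4918 -0.0432  0.0318] jaw -87.59 w 0.0136 F [ 0.3  0.1 -0.5] j6 1.33 toolx [-0.001 -0.    -1.   ]
 turn deg 0.01 frac 0.0  shift mm [ 0.8 -0.  -0.3] frac [ 0.003 -0.    -0.001]
```

View pics/s3z.png

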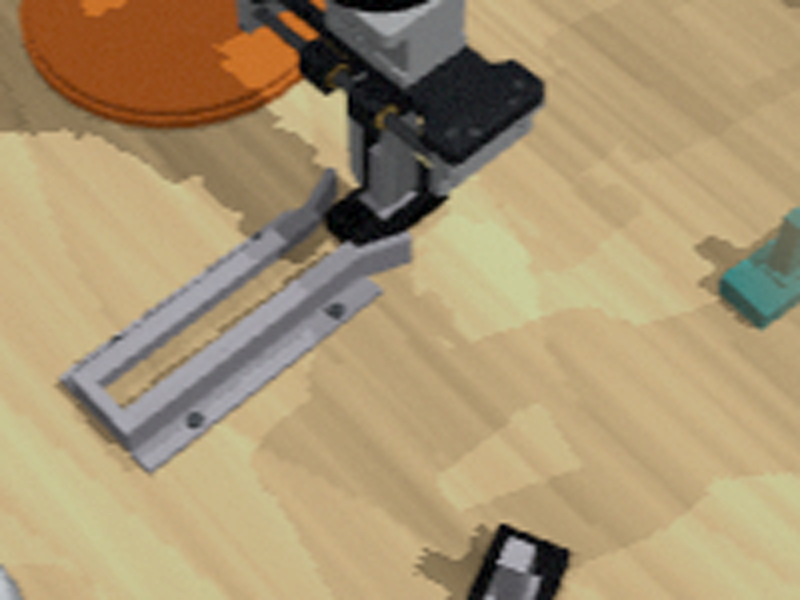

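Call:
drive_tool(commands=[[[0,0,-0.02,0],[0,0,-0.02,0],[0,0,-0.02,0],[0,0,0,0]]])

```text
time: 6.05
tool_pos: [0.508, -0.0431, 0.0321]
ee_rot: [2.475, 1.569, -0.625]
wrist_force: [1.5, -2.5, -2.4]
width: 0.0138
```

```bash
python3 -c "
from h import *
trk(-.025,.031)"
```

```text
t 6.05 pos [ 0.508  -0.0431  0.0321] jaw -87.6 w 0.0138 F [ 1.5 -2.5 -2.4] j6 1.33 toolx [ 0.001 -0.001 -1.   ]
 turn deg -0.0 frac -0.0  shift mm [ 1.1 -0.6  1. ] frac [ 0.004 -0.002  0.004]
```

Call:
drive_tool(commands=[[[0.002,0.002,-0.02,0],[0,0,-0.04,0],[0,0,-0.04,0],[0,0,-0.04,0],[0,0,-0.04,0],[0,0,-0.04,0],[0,0,0,0]]])

```text
time: 6.75
tool_pos: [0.5641, -0.0408, 0.0316]
ee_rot: [3.039, 1.568, -0.061]
wrist_force: [1.8, -2.8, -1.6]
width: 0.0137
```

```bash
python3 -c "
from h import *
trk(.12,.031)"
```

```text
t 6.75 pos [ 0.5641 -0.0408  0.0316] jaw -87.58 w 0.0137 F [ 1.8 -2.8 -1.6] j6 1.36 toolx [ 0.003 -0.    -1.   ]
 turn deg 0.02 frac 0.0001  shift mm [  0.8  -0.6 -87.8] frac [ 0.003 -0.002 -0.351]
```

Call:
drive_tool(commands=[[[0,0.002,-0.04,0],[0,0,-0.045,0],[0,0,-0.045,0],[0,0,-0.045,0],[0,0,-0.045,0],[0,0,-0.045,0],[0,0,-0.045,0],[0,0,-0.03,0],[0,0,0,0],[0,0,0,0]]])

```text
time: 7.75
tool_pos: [0.6468, -0.0374, 0.0312]
ee_rot: [-0.48, 1.57, 2.704]
wrist_force: [-0.7, -0.4, -1.7]
width: 0.0142
```

```bash
python3 -c "
from h import *
trk(.12,.031)
s=snap('scene','s4.png')
c=cv2.resize(s['pixels'][150:300,180:380],None,fx=4,fy=4,interpolation=2);cv2.imwrite('pics/s4z.png',np.clip(c[:,:,::-1]*1.5,0,255).astype('uint8'))"
```

```text
t 7.75 pos [ 0.6468 -0.0374  0.0312] jaw -87.58 w 0.0142 F [-0.7 -0.4 -1.7] j6 1.38 toolx [-0.001  0.    -1.   ]
 turn deg 0.02 frac 0.0  shift mm [ 0.2 -0.7 -5.1] frac [ 0.001 -0.003 -0.021]
```

View pics/s4z.png

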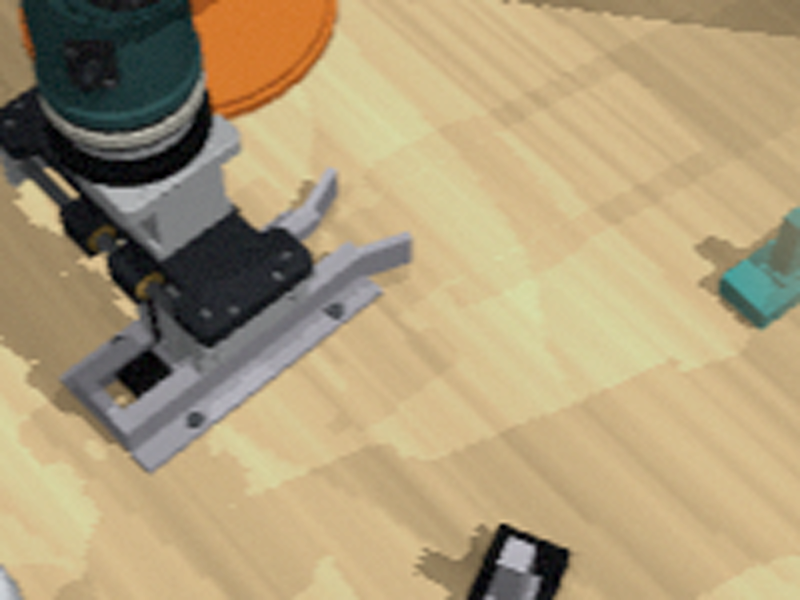

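Call:
drive_tool(commands=[[[0,0,-0.02,0],[0,0,-0.01,0],[0,0,0,0],[0,0,0,0]]])

```text
time: 8.2
tool_pos: [0.6543, -0.0374, 0.0315]
ee_rot: [0.918, 1.571, -2.181]
wrist_force: [-0.5, 0.3, -1.6]
width: 0.0136
```

Call:
drive_tool(commands=[[[0,0,0,0],[0,0,0,0],[-0.03,0,0,0],[-0.12,0,0,0],[-0.16,0,0,0],[-0.1,0,0,0],[0,0,0,0]]], grip=0.6)

```text
time: 8.9
tool_pos: [0.6575, -0.0378, 0.141]
ee_rot: [2.951, 1.559, -0.149]
wrist_force: [1.2, -0.8, -0.7]
width: 0.0562
```

```bash
python3 -c "
from h import *
trk(.12,.131)
plan(.5648,.340,.10,92.1)"
```

```text
t 8.9 pos [ 0.6575 -0.0378  0.141 ] jaw -87.59 w 0.0562 F [ 1.2 -0.8 -0.7] j6 1.39 toolx [ 0.012 -0.002 -1.   ]
 turn deg 0.01 frac 0.0  shift mm [10.  -1.6  5.7] frac [ 0.04  -0.006  0.023]
t 8.9 pos [ 0.6575 -0.0378  0.141 ] jaw -87.59 w 0.0562 F [ 1.2 -0.8 -0.7] j6 1.39 toolx [ 0.012 -0.002 -1.   ]
 turn deg 0.31 frac 0.0009  shift mm [  39.3 -381.    79.3] frac [ 0.157 -1.524  0.317]
```

Call:
drive_tool(commands=[[[0,-0.07,0.015,0],[0,-0.15,0.031,0],[0,-0.15,0.031,0],[0,-0.15,0.031,0],[0,-0.15,0.031,0],[0,-0.15,0.031,0],[0,-0.15,0.031,0],[0,-0.15,0.031,0],[0,-0.15,0.031,0],[0.03,-0.15,0.031,0],[0.04,-0.15,0.031,0],[0.04,-0.051,0.01,0],[0.04,0,0,0],[0,0,0,0],[0,0,0,0]]])

```text
time: 10.4
tool_pos: [0.5537, 0.3623, 0.0955]
ee_rot: [0.813, 1.569, -2.288]
wrist_force: [-0.8, -0.1, 0.2]
width: 0.0565
```

```bash
python3 -c "
from h import *
plan(.5648,.340,.03,92.1)"
```

```text
t 10.4 pos [0.5537 0.3623 0.0955] jaw -87.69 w 0.0565 F [-0.8 -0.1  0.2] j6 2.02 toolx [-0.001 -0.002 -1.   ]
 turn deg 0.21 frac 0.0006  shift mm [ 65.5  22.6 -10.4] frac [ 0.262  0.09  -0.042]
```

Call:
drive_tool(commands=[[[0,0.09,-0.042,0],[0,0,0,0.0006],[0.1,0,0,0],[0.1,0,0,0],[0.04,0,0,0],[0,0,0,0],[0,0,0,0]]])

```text
time: 11.1
tool_pos: [0.5657, 0.3421, 0.0376]
ee_rot: [-2.726, 1.569, 0.453]
wrist_force: [0.1, -0.3, -0.1]
width: 0.0565
```

```bash
python3 -c "
from h import *
plan(.5648,.340,.0295,92.1)
s=snap('scene')
c=cv2.resize(s['pixels'][260:410,300:460],None,fx=4,fy=4,interpolation=2);cv2.imwrite('pics/s5z.png',np.clip(c[:,:,::-1]*1.5,0,255).astype('uint8'))"
```

```text
t 11.1 pos [0.5657 0.3421 0.0376] jaw -87.84 w 0.0565 F [ 0.1 -0.3 -0.1] j6 1.99 toolx [ 0.001  0.001 -1.   ]
 turn deg 0.06 frac 0.0002  shift mm [8.1 2.  1. ] frac [0.032 0.008 0.004]
```

View pics/s5z.png

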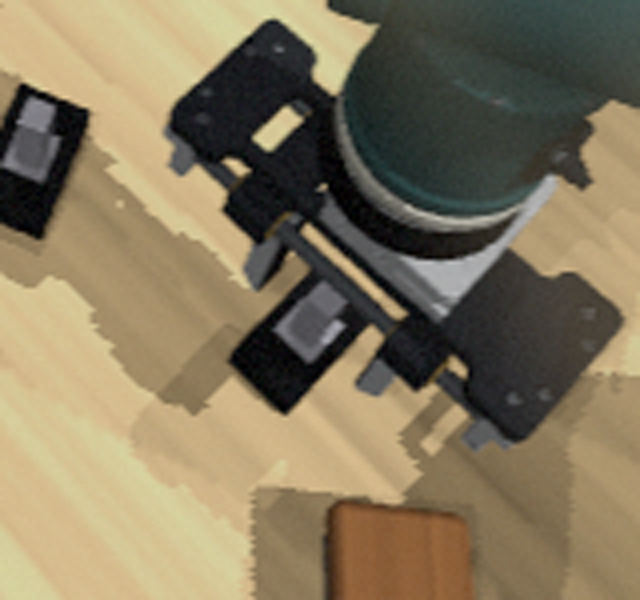

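Fingers astride the tang of the second shoe (about (318,315) in the crop). Lower and grip.

Call:
drive_tool(commands=[[[0.032,0.008,0.004,0],[0,0,0,0],[0,0,0,0]]])

```text
time: 11.45
tool_pos: [0.564, 0.3399, 0.0285]
ee_rot: [0.92, 1.571, -2.184]
wrist_force: [-0.4, -0.1, 0.3]
width: 0.0565
```

Call:
drive_tool(commands=[[[0,0,0,0],[0,0,0,0],[0,0,0,0],[0,0,0,0],[0,0,0,0]]], grip=0)

```text
time: 11.95
tool_pos: [0.5642, 0.34, 0.0285]
ee_rot: [2.434, 1.571, -0.669]
wrist_force: [-0.0, 0.4, -0.2]
width: 0.0199
```

```bash
python3 -c "
from h import *
trk(-.09,.10)"
```

```text
t 11.95 pos [0.5642 0.34   0.0285] jaw -87.81 w 0.0199 F [-0.   0.4 -0.2] j6 1.99 toolx [ 0. -0. -1.]
 turn deg -0.21 frac -0.0006  shift mm [-71.5 379.8 138.1] frac [-0.286  1.519  0.552]
```

Call:
drive_tool(commands=[[[0,0,0,0],[0,0,0,0],[-0.06,0,0,0],[-0.12,0,0,0],[-0.12,0,0,-0.0006]]])

```text
time: 12.45
tool_pos: [0.5636, 0.3397, 0.1041]
ee_rot: [0.388, 1.569, -2.711]
wrist_force: [-0.5, -0.2, -1.3]
width: 0.0141
```

```bash
python3 -c "
from h import *
trk(-.09,.10)"
```

```text
t 12.45 pos [0.5636 0.3397 0.1041] jaw -87.59 w 0.0141 F [-0.5 -0.2 -1.3] j6 1.98 toolx [-0.002 -0.001 -1.   ]
 turn deg 0.01 frac 0.0  shift mm [  4.6 379.6 137.5] frac [0.018 1.518 0.55 ]
```

Call:
drive_tool(commands=[[[0,0.07,0.025,0],[0,0.14,0.05,0],[0,0.14,0.05,0],[0,0.14,0.05,0],[0,0.14,0.05,0],[0,0.14,0.05,0],[0,0.14,0.05,0],[0,0.14,0.05,0],[0,0.14,0.05,0],[0,0.14,0.05,0],[0,0.14,0.05,0],[0,0.048,0.025,0],[0.06,0,0,0],[0.06,0,0,0],[0,0,0,0]]])

```text
time: 13.95
tool_pos: [0.4412, -0.0443, 0.072]
ee_rot: [-0.411, 1.567, 2.773]
wrist_force: [0.3, -0.9, -1.4]
width: 0.0137
```

```bash
python3 -c "
from h import *
trk(-.09,.031)"
```

```text
t 13.95 pos [ 0.4412 -0.0443  0.072 ] jaw -87.6 w 0.0137 F [ 0.3 -0.9 -1.4] j6 1.3 toolx [-0.004  0.001 -1.   ]
 turn deg 0.0 frac 0.0  shift mm [41.   1.1 -1. ] frac [ 0.164  0.004 -0.004]
```

Call:
drive_tool(commands=[[[0.09,0.006,0,0],[0.06,0,0,0],[0.018,0,0,0],[0,0,-0.04,0],[0,0,-0.05,0],[0,0,-0.05,0],[0,0,-0.04,0],[0,0,-0.02,0],[0,0,0,0]]])

```text
time: 14.85
tool_pos: [0.4937, -0.0444, 0.0316]
ee_rot: [2.439, 1.571, -0.66]
wrist_force: [0.3, 0.0, -1.8]
width: 0.0138
```

Call:
drive_tool(commands=[[[0,0,-0.02,0],[0,0,-0.02,0],[0,0,-0.02,0],[0,0,0,0]]])

```text
time: 15.25
tool_pos: [0.5081, -0.0437, 0.0313]
ee_rot: [-0.355, 1.571, 2.828]
wrist_force: [0.5, -0.3, -2.2]
width: 0.0137
```

```bash
python3 -c "
from h import *
trk(-.025,.030)
s=snap('scene')
c=cv2.resize(s['pixels'][150:300,180:380],None,fx=4,fy=4,interpolation=2);cv2.imwrite('pics/s6z.png',np.clip(c[:,:,::-1]*1.5,0,255).astype('uint8'))"
```

```text
t 15.25 pos [ 0.5081 -0.0437  0.0313] jaw -87.59 w 0.0137 F [ 0.5 -0.3 -2.2] j6 1.33 toolx [-0.  0. -1.]
 turn deg 0.01 frac 0.0  shift mm [ 1.3 -1.2  1. ] frac [ 0.005 -0.005  0.004]
```

View pics/s6z.png

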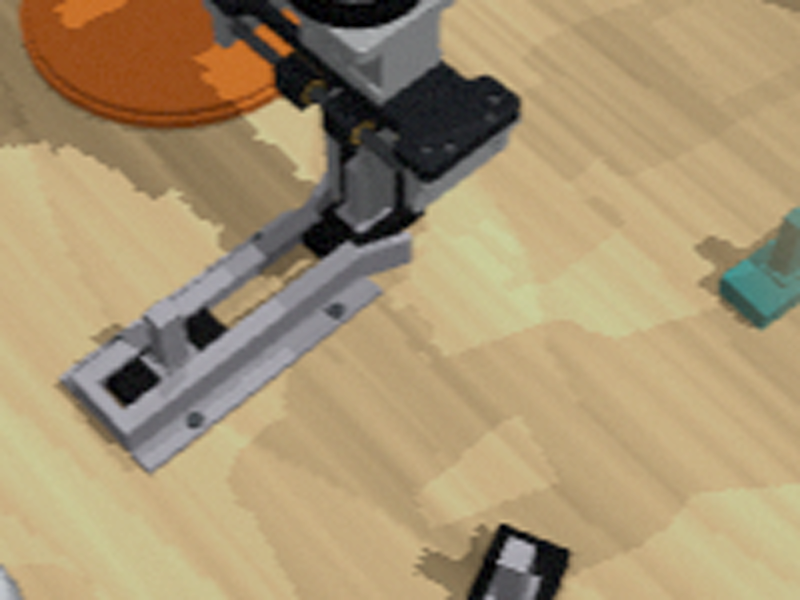

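Call:
drive_tool(commands=[[[0.002,-0.001,-0.02,0],[0,0,-0.04,0],[0,0,-0.04,0],[0,0,-0.04,0],[0,0,-0.04,0],[0,0,-0.04,0],[0,0,-0.04,0],[0,0,-0.02,0],[0,0,0,0],[0,0,0,0]]])

```text
time: 16.3
tool_pos: [0.5774, -0.0405, 0.0307]
ee_rot: [-0.013, 1.57, -3.113]
wrist_force: [0.1, -0.6, -1.4]
width: 0.0136
```

```bash
python3 -c "
from h import *
trk(.046,.030)
s=snap('scene')
c=cv2.resize(s['pixels'][150:300,180:380],None,fx=4,fy=4,interpolation=2);cv2.imwrite('pics/s7z.png',np.clip(c[:,:,::-1]*1.5,0,255).astype('uint8'))"
```

```text
t 16.3 pos [ 0.5774 -0.0405  0.0307] jaw -87.59 w 0.0136 F [ 0.1 -0.6 -1.4] j6 1.36 toolx [-0.001 -0.    -1.   ]
 turn deg 0.01 frac 0.0  shift mm [ 0.7 -0.9 -0.6] frac [ 0.003 -0.004 -0.002]
```

View pics/s7z.png

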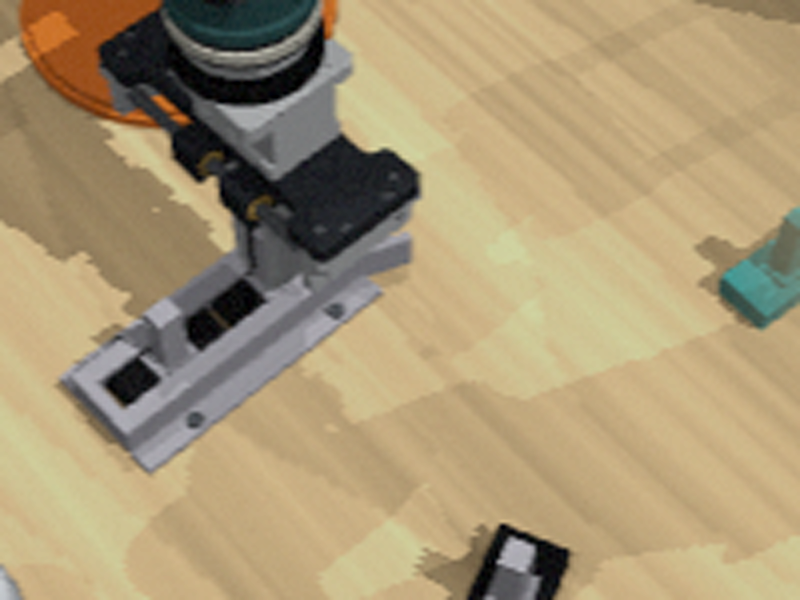

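Call:
drive_tool(commands=[[[0,0,-0.012,0],[0,0,-0.012,0],[0,0,0,0],[0,0,0,0]]])

```text
time: 16.75
tool_pos: [0.5837, -0.0403, 0.031]
ee_rot: [2.08, 1.571, -1.02]
wrist_force: [-0.1, -0.9, -2.1]
width: 0.0138
```

Call:
drive_tool(commands=[[[0,0,0,0],[0,0,0,0],[-0.03,0,0,0],[-0.12,0,0,0],[-0.16,0,0,0],[-0.1,0,0,0],[0,0,0,0],[0,0,0,0]]], grip=0.6)

```text
time: 17.55
tool_pos: [0.5839, -0.0404, 0.1342]
ee_rot: [2.889, 1.569, -0.21]
wrist_force: [-0.4, 0.1, -0.1]
width: 0.0567
```

```bash
python3 -c "
from h import *
plan(.6045,.190,.10,115.6)
s=snap('scene')
c=cv2.resize(s['pixels'][150:300,180:380],None,fx=4,fy=4,interpolation=2);cv2.imwrite('pics/s8z.png',np.clip(c[:,:,::-1]*1.5,0,255).astype('uint8'))"
```

```text
t 17.55 pos [ 0.5839 -0.0404  0.1342] jaw -87.59 w 0.0567 F [-0.4  0.1 -0.1] j6 1.36 toolx [ 0.002 -0.    -1.   ]
 turn deg -23.19 frac -0.0644  shift mm [  34.1 -198.9 -118. ] frac [ 0.137 -0.796 -0.472]
```

View pics/s8z.png

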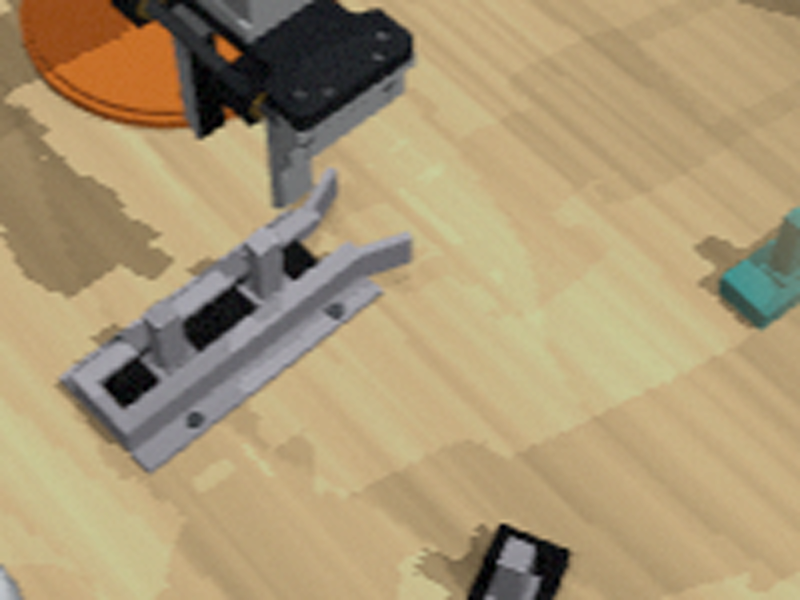

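Call:
drive_tool(commands=[[[0,0,0,-0.0214],[0,0,0,-0.0215],[0,0,0,-0.0215],[0,-0.07,-0.041,0],[0,-0.14,-0.083,0],[0,-0.14,-0.083,0],[0,-0.14,-0.083,0],[0,-0.14,-0.083,0],[0,-0.14,-0.083,0],[0.05,-0.026,-0.016,0],[0.05,0,0,0],[0,0,0,0],[0,0,0,0]]])

```text
time: 18.9
tool_pos: [0.6033, 0.1883, 0.1067]
ee_rot: [-0.054, 1.567, -2.751]
wrist_force: [0.6, -0.5, -0.1]
width: 0.0566
```

```bash
python3 -c "
from h import *
plan(.6045,.190,.0295,115.6)"
```

```text
t 18.9 pos [0.6033 0.1883 0.1067] jaw -64.52 w 0.0566 F [ 0.6 -0.5 -0.1] j6 1.34 toolx [-0.003 -0.001 -1.   ]
 turn deg -0.12 frac -0.0003  shift mm [77.2 -1.  -2.1] frac [ 0.309 -0.004 -0.008]
```

Call:
drive_tool(commands=[[[0.1,-0.004,-0.008,0],[0.12,0,0,0],[0.06,0,0,0],[0.028,0,0,0],[0,0,0,0],[0,0,0,0]]])

```text
time: 19.5
tool_pos: [0.6065, 0.1918, 0.0329]
ee_rot: [2.862, 1.568, 0.166]
wrist_force: [0.9, 0.4, 0.0]
width: 0.0567
```

```bash
python3 -c "
from h import *
plan(.6045,.190,.0295,115.6)
s=snap('scene')
c=cv2.resize(s['pixels'][220:370,230:390],None,fx=4,fy=4,interpolation=2);cv2.imwrite('pics/s9z.png',np.clip(c[:,:,::-1]*1.5,0,255).astype('uint8'))"
```

```text
t 19.5 pos [0.6065 0.1918 0.0329] jaw -64.43 w 0.0567 F [0.9 0.4 0. ] j6 1.34 toolx [ 0.002  0.    -1.   ]
 turn deg -0.03 frac -0.0001  shift mm [3.4 0.7 2.6] frac [0.014 0.003 0.01 ]
```

View pics/s9z.png

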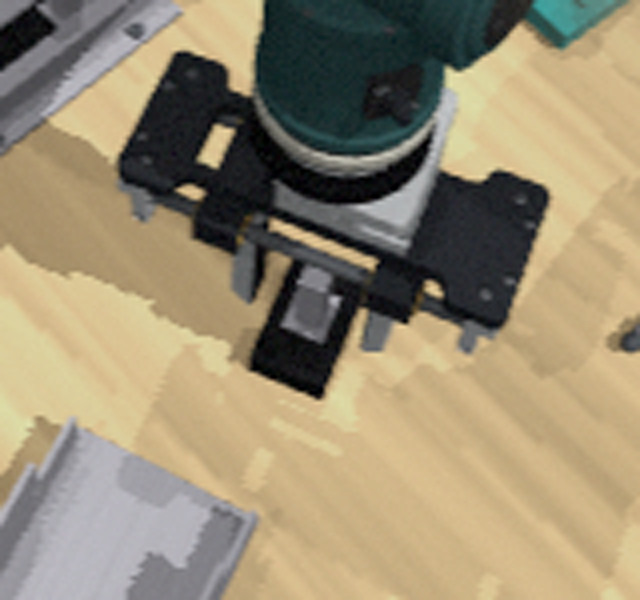

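Call:
drive_tool(commands=[[[0.014,0.003,0.01,0],[0,0,0,0],[0,0,0,0],[0,0,0,0],[0,0,0,0],[0,0,0,0],[0,0,0,0],[0,0,0,0],[-0.08,0,0,0],[-0.12,0,0,0],[-0.12,0,0,0],[-0.04,0,0,0],[0,0,0,0]]], grip=0)

```text
time: 20.85
tool_pos: [0.6046, 0.1905, 0.1198]
ee_rot: [2.916, 1.567, 0.221]
wrist_force: [0.7, 0.4, -1.7]
width: 0.0136
```

```bash
python3 -c "
from h import *
trk(-.095,.1)"
```

```text
t 20.85 pos [0.6046 0.1905 0.1198] jaw -64.4 w 0.0136 F [ 0.7  0.4 -1.7] j6 1.34 toolx [ 0.004  0.001 -1.   ]
 turn deg 23.2 frac 0.0644  shift mm [ 19.  228.7 177.4] frac [0.076 0.915 0.709]
```

Call:
drive_tool(commands=[[[0,0,0,0.0214],[0,0,0,0.0215],[0,0,0,0.0215],[0,0.065,0.05,0],[0,0.13,0.1,0],[0,0.13,0.1,0],[0,0.13,0.1,0],[0,0.13,0.1,0],[0,0.13,0.1,0],[0,0.13,0.1,0],[0,0.07,0.059,0],[0.07,0,0,0],[0.07,0,0,0],[0.06,0,0,0],[0,0,0,0],[0,0,0,0]]])

```text
time: 22.45
tool_pos: [0.4349, -0.0456, 0.0665]
ee_rot: [-0.27, 1.568, 2.914]
wrist_force: [-0.2, -0.4, -1.1]
width: 0.0136
```

```bash
python3 -c "
from h import *
trk(-.095,.0315)"
```

```text
t 22.45 pos [ 0.4349 -0.0456  0.0665] jaw -87.59 w 0.0136 F [-0.2 -0.4 -1.1] j6 1.29 toolx [-0.003  0.001 -1.   ]
 turn deg 0.01 frac 0.0  shift mm [35.   0.  -2.3] frac [ 0.14   0.    -0.009]
```

Call:
drive_tool(commands=[[[0.08,0.003,0,0],[0.045,0,0,0],[0.015,0,0,0],[0,0,-0.05,0],[0,0,-0.06,0],[0,0,-0.06,0],[0,0,-0.03,0],[0,0,0,0]]])

```text
time: 23.25
tool_pos: [0.4878, -0.0446, 0.0337]
ee_rot: [2.871, 1.569, -0.228]
wrist_force: [-1.0, 0.3, -1.3]
width: 0.0141
```

Call:
drive_tool(commands=[[[0,0,-0.016,0],[0,0,-0.012,0],[0,0,0,0]]])

```text
time: 23.55
tool_pos: [0.4927, -0.0447, 0.0328]
ee_rot: [0.877, 1.569, -2.223]
wrist_force: [-1.2, -1.8, -0.9]
width: 0.0138
```

```bash
python3 -c "
from h import *
trk(-.038,.0315)"
```

```text
t 23.55 pos [ 0.4927 -0.0447  0.0328] jaw -87.6 w 0.0138 F [-1.2 -1.8 -0.9] j6 1.32 toolx [-0.001 -0.001 -1.   ]
 turn deg 0.0 frac 0.0  shift mm [ 1.3 -1.6 -1.4] frac [ 0.005 -0.006 -0.006]
```

Call:
drive_tool(commands=[[[0,-0.002,-0.01,0],[0,0,-0.01,0],[0,0,0,0]]])

```text
time: 23.85
tool_pos: [0.4942, -0.0447, 0.0323]
ee_rot: [0.224, 1.561, -2.875]
wrist_force: [-8.0, -4.4, 3.1]
width: 0.0137
```

Call:
drive_tool(commands=[[[0,0,-0.01,0],[0,0,-0.01,0],[0,0,0,0]]])

```text
time: 24.15
tool_pos: [0.495, -0.0447, 0.032]
ee_rot: [0.108, 1.552, -2.991]
wrist_force: [-17.8, -4.8, 10.6]
width: 0.0135
```

```bash
python3 -c "
from h import *
trk(-.030,.0315)
s=snap('scene')
c=cv2.resize(s['pixels'][150:300,180:380],None,fx=4,fy=4,interpolation=2);cv2.imwrite('pics/s10z.png',np.clip(c[:,:,::-1]*1.5,0,255).astype('uint8'))"
```

```text
t 24.15 pos [ 0.495  -0.0447  0.032 ] jaw -87.6 w 0.0135 F [-17.8  -4.8  10.6] j6 1.33 toolx [-0.019 -0.003 -1.   ]
 turn deg 0.0 frac 0.0  shift mm [ 0.4 -1.7 -7.1] frac [ 0.001 -0.007 -0.028]
```

View pics/s10z.png

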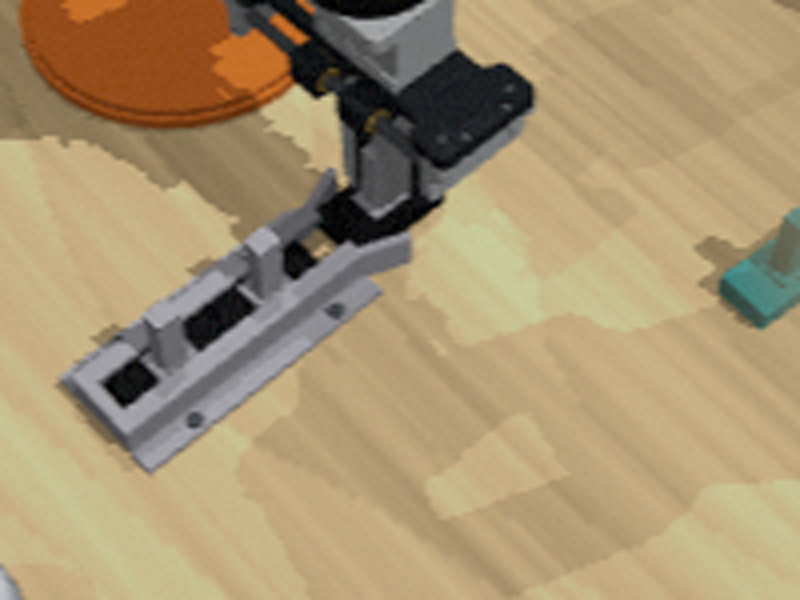

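Call:
drive_tool(commands=[[[0,0,0.04,0],[0,0,0.06,0],[0,0,0.08,0],[-0.06,0,0.02,0],[-0.12,0,0,0],[-0.06,0,0,0],[0,0,0,0],[0,0,0,0]]])

```text
time: 25.0
tool_pos: [0.4532, -0.0451, 0.0929]
ee_rot: [-2.792, 1.57, 0.392]
wrist_force: [0.0, 0.6, -1.1]
width: 0.0139
```

```bash
python3 -c "
from h import *
plan(.484,-.259,.0435)
s=snap('scene')
c=cv2.resize(s['pixels'][150:300,180:380],None,fx=4,fy=4,interpolation=2);cv2.imwrite('pics/s11z.png',np.clip(c[:,:,::-1]*1.5,0,255).astype('uint8'))"
```

```text
t 25.0 pos [ 0.4532 -0.0451  0.0929] jaw -87.58 w 0.0139 F [ 0.   0.6 -1.1] j6 1.3 toolx [ 0.001  0.    -1.   ]
 turn deg 0 frac 0.0  shift mm [ 49.3 215.1 -21.7] frac [ 0.197  0.86  -0.087]
```

View pics/s11z.png

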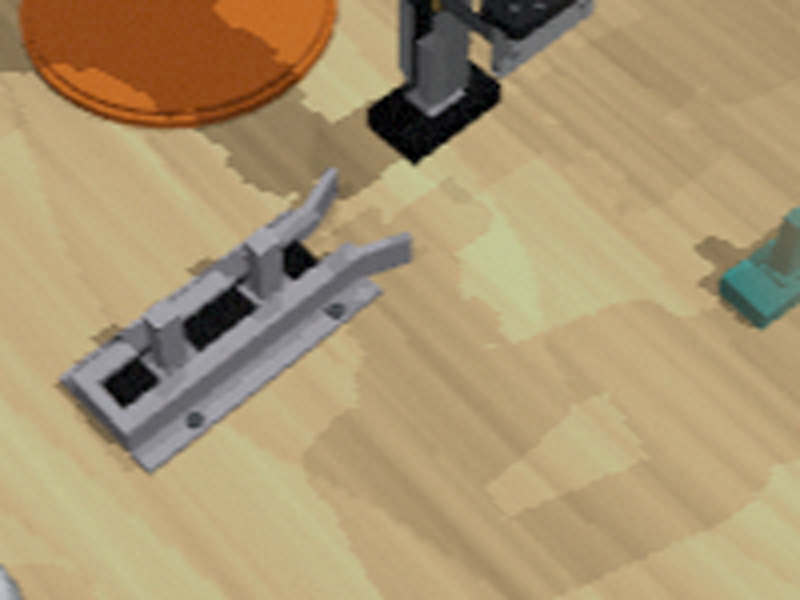

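Call:
drive_tool(commands=[[[0,0.07,-0.007,0],[0,0.14,-0.015,0],[0,0.16,-0.016,0],[0,0.16,-0.016,0],[0,0.16,-0.016,0],[0,0.12,-0.012,0],[0,0.05,-0.005,0],[0.08,0,0,0],[0.06,0,0,0],[0,0,0,0],[0,0,0,0]]])

```text
time: 26.15
tool_pos: [0.4833, -0.258, 0.0571]
ee_rot: [-0.732, 1.568, 2.453]
wrist_force: [-0.8, 0.5, -1.4]
width: 0.0135
```

```bash
python3 -c "
from h import *
plan(.484,-.259,.0425)
s=snap('scene')
c=cv2.resize(s['pixels'][80:230,150:310],None,fx=4,fy=4,interpolation=2);cv2.imwrite('pics/s12z.png',np.clip(c[:,:,::-1]*1.5,0,255).astype('uint8'))"
```

```text
t 26.15 pos [ 0.4833 -0.258   0.0571] jaw -87.53 w 0.0135 F [-0.8  0.5 -1.4] j6 0.93 toolx [-0.002  0.001 -1.   ]
 turn deg 0 frac 0.0  shift mm [14.6  1.1 -0.6] frac [ 0.058  0.004 -0.003]
```

View pics/s12z.png

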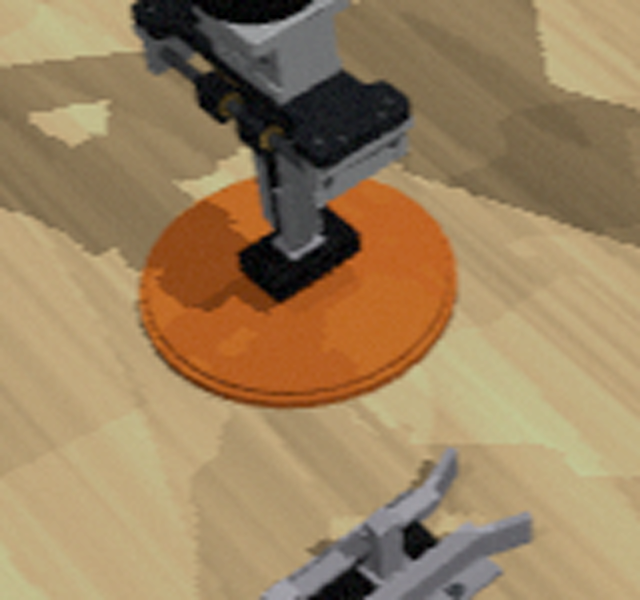

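Call:
drive_tool(commands=[[[0.03,0,0,0],[0.016,0,0,0],[0.008,0,0,0],[0,0,0,0],[0,0,0,0]]])

```text
time: 26.7
tool_pos: [0.4839, -0.2593, 0.0446]
ee_rot: [2.198, 1.571, -0.901]
wrist_force: [0.4, -0.2, -0.5]
width: 0.0138
```

Call:
drive_tool(commands=[[[0.006,0,0,0],[0.004,0,0,0],[0,0,0,0],[0,0,0,0]]])

```text
time: 27.1
tool_pos: [0.4838, -0.2593, 0.042]
ee_rot: [1.757, 1.571, -1.343]
wrist_force: [0.4, -0.8, -1.9]
width: 0.0138
```

Call:
drive_tool(commands=[[[0.004,0,0,0],[0,0,0,0],[0,0,0,0]]])

```text
time: 27.4
tool_pos: [0.4838, -0.2593, 0.041]
ee_rot: [0.753, 1.571, -2.346]
wrist_force: [-0.3, 0.1, -1.5]
width: 0.0137
```

Call:
drive_tool(commands=[[[0.004,0,0,0],[0,0,0,0],[0,0,0,0]]])

```text
time: 27.7
tool_pos: [0.4839, -0.2593, 0.04]
ee_rot: [2.241, 1.571, -0.859]
wrist_force: [0.2, -0.2, -0.7]
width: 0.0138
```

Call:
drive_tool(commands=[[[0.003,0,0,0],[0,0,0,0],[0,0,0,0]]])

```text
time: 28.0
tool_pos: [0.4839, -0.2594, 0.04]
ee_rot: [2.195, 1.57, -0.904]
wrist_force: [-2.1, 0.8, 4.4]
width: 0.0139
```

```bash
python3 -c "
from h import *
plan(.484,-.259,.0425)
s=snap('scene')
c=cv2.resize(s['pixels'][110:190,180:270],None,fx=7,fy=7,interpolation=2);cv2.imwrite('pics/s13z.png',np.clip(c[:,:,::-1]*1.5,0,255).astype('uint8'))"
```

```text
t 28.0 pos [ 0.4839 -0.2594  0.04  ] jaw -87.59 w 0.0139 F [-2.1  0.8  4.4] j6 0.93 toolx [ 0. -0. -1.]
 turn deg 0 frac 0.0  shift mm [-2.5 -0.4 -0.1] frac [-0.01  -0.002 -0.   ]
```

View pics/s13z.png

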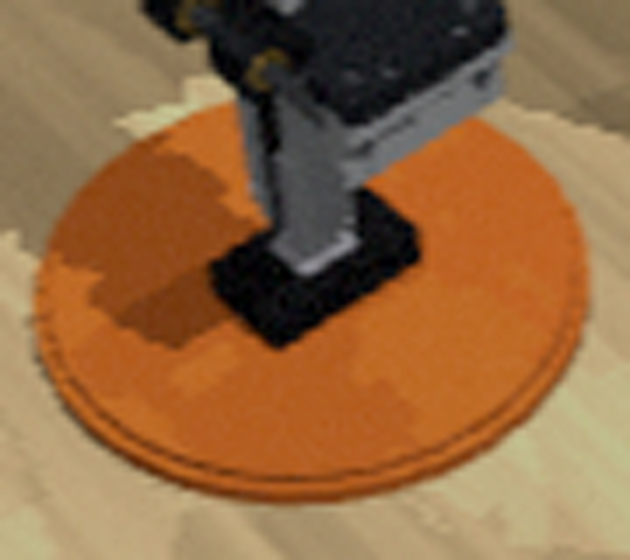

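Contact made (+4.4 N) and the shoe sits flat on the lid. Release and rise.

Call:
drive_tool(commands=[[[0,0,0,0],[0,0,0,0],[0,0,0,0],[0,0,0,0],[-0.03,0,0,0],[-0.1,0,0,0],[-0.16,0,0,0],[-0.16,0,0,0],[-0.1,0,0,0],[0,0,0.1,0],[0,0,0.16,0],[0,0,0.16,0],[0,0,0.1,0],[0,0,0,0],[0,0,0,0]]], grip=0.6)

```text
time: 29.55
tool_pos: [0.3544, -0.265, 0.1775]
ee_rot: [2.573, 1.569, -0.528]
wrist_force: [0.0, 0.0, -0.1]
width: 0.0564
```

```bash
python3 -c "
from h import *
plan(.484,-.259,.0425)
s=snap('scene','s14.png'); t=snap('top','t14.png')
c=cv2.resize(t['pixels'][130:290,140:440],None,fx=2.6,fy=2.6,interpolation=2);cv2.imwrite('pics/t14z.png',np.clip(c[:,:,::-1]*1.5,0,255).astype('uint8'))
c=cv2.resize(s['pixels'][110:310,170:440],None,fx=2.9,fy=2.9,interpolation=2);cv2.imwrite('pics/s14z.png',np.clip(c[:,:,::-1]*1.5,0,255).astype('uint8'))
a=ortho(s,.50,.70,-.10,.03,.017); cv2.imwrite('pics/o14.png',cv2.resize(np.clip(a[:,:,::-1]*1.5,0,255).astype('uint8'),None,fx=1.5,fy=1.5))
for n,q in(('s',s),('t',t)):
    W=cloud(q); m=((W[...,2]>.05)&(W[...,2]<.085)&(W[...,1]<.02)&(W[...,1]>-.35)&(W[...,0]>.42)&(W[...,0]<.70)).astype(np.uint8)
    k,l,st,ce=cv2.connectedComponentsWithStats(m)
    for i in range(1,k):
        if st[i,4]>10: print(n,W[l==i].mean(0).round(4),W[l==i][:,2].max().round(4))
"
```

```text
t 29.55 pos [ 0.3544 -0.265   0.1775] jaw -87.64 w 0.0564 F [ 0.   0.  -0.1] j6 0.76 toolx [ 0.002 -0.001 -1.   ]
 turn deg 0 frac 0.0  shift mm [ 135.2   -0.8 -129.5] frac [ 0.541 -0.003 -0.518]
s [ 0.4836 -0.2542  0.0657] 0.0764
s [ 0.5831 -0.0363  0.0601] 0.0645
s [ 0.6533 -0.0332  0.0595] 0.0654
t [ 0.6532 -0.0351  0.0631] 0.0685
t [ 0.5832 -0.0377  0.0622] 0.0683
t [ 0.4833 -0.2555  0.0712] 0.0786
```

View pics/t14z.png

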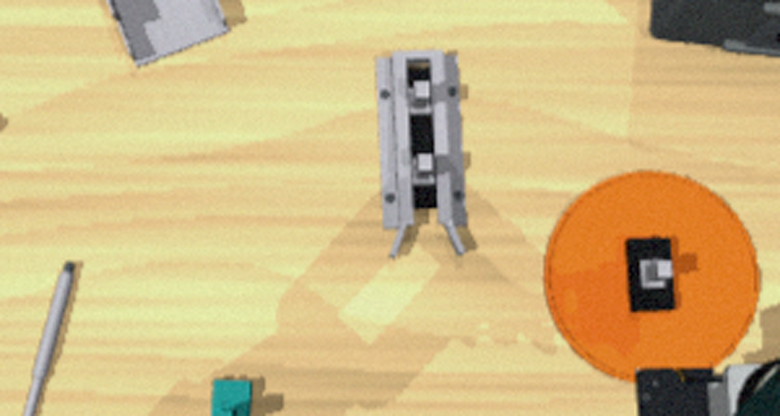

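View pics/s14z.png

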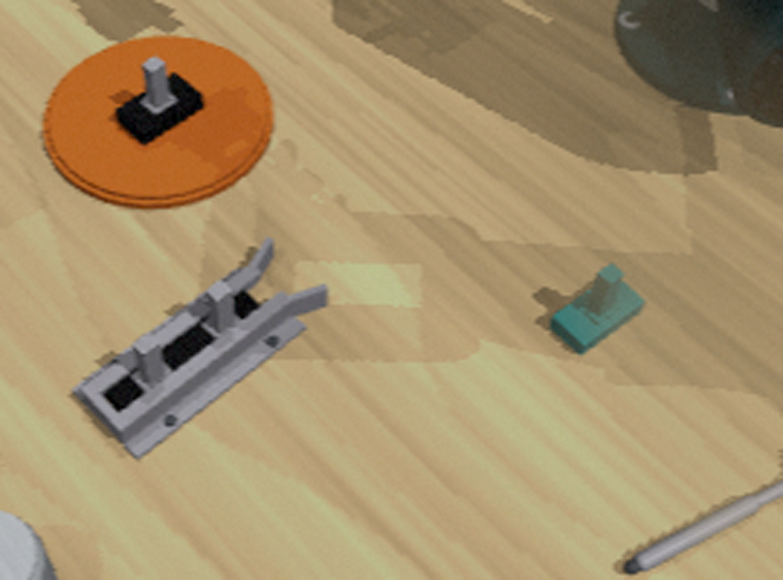

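View pics/o14.png

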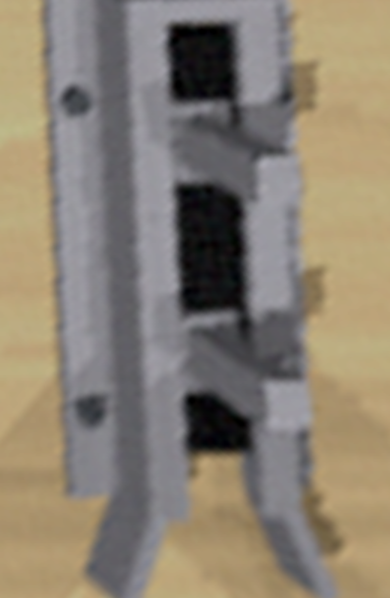

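```bash
python3 -c "
from bench import robot
print(robot.close_job())"
```

```text
the job is handed in; nothing more can be done
None
```

I sorted the three shoes and handed the job in at about 29.7 s of the 72 s allowed; no verdict was reported.

- **Shoes that fit:** The shoes that started near (0.466, 0.163) and (0.565, 0.340) slid through the mouth with forces under about 4 N. Both are now wholly inside the straight part, one behind the other. Their tangs are about 51 and 121 mm past the throat, so the rear foot ends about 16–20 mm inside.
- **Shoe that stuck:** The shoe from (0.604, 0.190) jammed in the mouth about 2 mm before the throat, at roughly 18 N. I backed it out, and it now stands upright near the middle of the orange lid. Its tang top measured 76–79 mm above the bench, where 76 mm is expected.
- **Left alone:** The arm never touched the hoof pick or the turquoise look-alike. The gripper was clear of everything, with the wrist force near zero.

**Disagreements:** The two cameras differed by 2–4 mm on shoe positions, so I averaged them. They also put the tangs in the track 3–4 mm further towards +y than the arm's own readings. One travel move overshot by 22 mm through my own adding error; I corrected it before lowering, and nothing was touched.

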